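Lock the sample chuck in the key block

ROBOT

A 6-joint arm with a two-finger parallel gripper is mounted at the origin on a cart in front of the work surface, level with it; the furniture and walls round the work are solid. World frame = base frame: x ahead of the robot, y to its left, z up, the work surface at z = 0. Lengths are in m, angles in rad, forces in N, time in s.
With the tool pointing down it reaches from about 0.275 to 0.75 m from the base axis. Payload 10.2 kg.
Tool frame: the origin (TCP) lies between the finger pads; the fingertips stand 19 mm ahead of it and the grasp point (between the pads) is the TCP; z points along the fingers, y is the line along which they close (so a half turn about z gives the same grasp; the last joint's range is limited). The gripper opens to 85 mm and grips with 20 to 120 N. Pads are 22 mm wide; open, the fingers measure 114 mm over their backs; the gripper's body (76 mm by 85 mm) begins 54 mm behind the grasp point. The pads swing forward as they close: fully open they stand 13 mm farther back than shut.
Start: joints at [-1.427, 0.313, 1.498, -0, 1.331, -0.223], TCP at [0.188, -0.49, 0.227] pointing down, gripper open.
Joint ranges: [-2.94, 2.94], [-0.97, 2.17], [0.19, 2.56], [-1.23, 4.37], [0.02, 3.11], [-2.88, 2.88]. Speed limits (rad/s): [2.39, 2.39, 3.01, 3.14, 3.14, 3.14].

INTERFACE

Orientations are given as a unit quaternion [w, x, y, z].
In Python, from bench import ctrl gives the robot as it stands. The module is installed in compiled form; this text tells all that it offers.
- The arm moves only by the shell command python3 -m jog 'ROWS'. ROWS is JSON, a list of rows, each a list of 3 entries, a list of its own where there are three numbers: the shift along the world's x, y, z in m, then the turn about the world's z in degrees, then the finger opening in m, from 0 to 0.0854. A call has 1 to 10 rows; each row is the pose to reach, as a shift and turn from the pose commanded when the call began; what a row does not reach only later rows make up. A row lasts 1/12 s, in which the tool goes at most 41.7 mm and 7.16 degrees, less where a joint would pass 70% of its speed; a pose out of reach is approached as far as the arm can. A call with a gripper value outside its range is refused whole. The fingers move at their own pace and stop on an object; the grip force is fixed at half the most. Time passes only in rows, so rows that repeat a pose let the fingers close. It gives the time, the measured TCP pose, the force, the opening and the grip force at its end, in the units of the state.
- ctrl.get_state(): the state, without advancing time (a new reading comes with each control period).
- ctrl.capture(name): name is "scene" or "top" or "wrist"; returns a dict with "pixels" (384x512x3 uint8, red, green, blue), "fov_y" (degrees; the focal length in pixels is half the picture's height over the tangent of half this angle, whatever the lens; pixels are square), "cx", "cy" (the principal point, pixels), "distortion" ([k1, k2, p1, p2, k3] as OpenCV has them; the pictures are not rectified), "extrinsics" (4x4, takes a point from camera to world coordinates); the wrist camera has in their place "tool_from_camera" (4x4, takes a point from camera to tool coordinates, whose origin is the TCP and whose axes are the flange's). Camera axes: x right, y up, looking along -z (the intrinsics and any distortion apply to the point x, -y, -z); pixel columns grow to the right and rows downward; lengths in m; the calibration is good to about 2 mm. A picture is of the moment at which its call begins: read the wrist's pose just before it. There is no depth.
- ctrl.hand_in(): hands the job in; it is judged then, once.
The state is a dict: "time_s": time; "joint_pos": joint angles; "dq": joint speeds; "tau": joint torques, N m; "tcp_pos": TCP position; "ee_rot": TCP orientation; "ft_force": force on the tool from outside, world axes, zero at the start; "wrist_torque": the same for the moment, N m; "width": finger opening in m; "finger_force": force on a finger pad.
Only numpy, scipy, OpenCV 4.12 (cv2) and the standard library are available. Lean on these libraries where they do the work, as an engineer would, in place of code of your own. Each camera call takes 0.05 s, during which the arm holds its last target. There are 200 camera calls.

TASK

The sample chuck is leaning in its sloping rest, unlocked. Lift it out, stand it upright with its square foot fully home in the pocket of the key block and let it go; then turn its lock collar clockwise (seen from above) until it comes to its stop, with the tab at the locked mark. Leave the chuck locked and standing in the key block, and do not disturb the other things on the table.

Things in the scene. Friction and masses are not known exactly. Their poses are not given: they have to be found in the camera images.
- chuck: Loose steel sample chuck, 64 mm tall, about 0.33 kg. Origin: centre of the underside of its square foot; z: its axis, up through the nose; x, y square to the foot's sides. From below: foot 40 x 40 mm, z 0-16 (lowest 5 mm narrowed to 37 mm); captive round lock collar, diameter 52 mm, z 17.5-35.5; shoulder, diameter 36 mm, to z 37; nose to z 64 mm.
- chuck_nose (a point): Centre of the chuck's nose, on its axis, 48 mm above the underside of the foot; axes as the chuck's. The nose is a round knurled steel grip, diameter 30 mm, 37 to 58 mm above the underside; on top sits the black moulded sample, diameter 25 mm, up to 64 mm.
- lock_mark (a point): The locked mark: a small dark pip 2 mm high on the chuck's shoulder, 16.5 mm from the axis, 39 mm above the underside of the foot, 120 degrees clockwise (from above) of the chuck's x axis.
- collar (a joint): Angle of the lock collar on the chuck, rad, growing clockwise seen from above. 0: the tab points along the chuck's x axis (open); 2.094 (120 degrees): hard stop, tab at the locked mark. Stiff (about 0.12 N m of friction), stays where it is left; starts between 0 and 0.5.
- collar_tab (a point): Tip of the collar's single tab, 35 mm from the chuck's axis and 26.5 mm above the underside of the foot. The tab is 8 mm wide, 12 mm high and stands 9 mm out of the 52 mm collar.
- rest: Grey sloping rest, fixed: base 95 x 100 mm carrying a block 66 x 84 mm tilted 30 degrees, so that the chuck in its pocket leans 30 degrees towards the rest's -x (robot's side). Pocket 43 x 43 mm, 10 mm deep, centre of its floor 45 mm above the table over the origin; highest edge 70 mm above the table. Origin: under the pocket, at the table; z up.
- key_block: Aluminium key block, fixed: block 84 x 84 x 20 mm on a flange 84 x 118 x 8 mm (longer along y) with four screw heads; in its level top a square pocket 43 x 43 mm, 10 mm deep, sides along x and y, chamfered 2 mm. Origin: centre of its underside, at the table; z up. The foot goes in at any of four quarter turns.
- key_pocket (a point): Centre of the floor of the key block's pocket, 10 mm above the table; axes as the key block's. The seated chuck's origin lies here.
- specimen_1: Bystander: black moulded sample, 30 mm in diameter, 16 mm high. Origin: centre of its underside.
- specimen_4: Bystander: black moulded sample, 40 mm in diameter, 18 mm high. Origin: centre of its underside.
- test_block_200: Bystander: six-sided steel block, 45 x 51 x 12 mm. Origin: centre of its underside.
- test_block_700: Bystander: round steel block, 64 mm in diameter, 15 mm high. Origin: centre of its underside.
- petri_dish: Bystander: shallow dish, 64 mm in diameter, 12 mm high. Origin: centre of its underside.
- objective_40: Bystander: spare microscope objective standing upright, 28 mm in diameter, 46 mm high. Origin: centre of its underside.

How it is judged:
On the way, in this order (a step that is already met when the one before it is completed fails the run):
1. the chuck stands upright, fully home in the key block's pocket, let go, its collar still less than 0.8 rad round (horizontal distance between chuck and key_pocket below 0.005 m and z of chuck in the frame of key_pocket below 0.003 m and angle between chuck's own z axis and vertical below 0.06 rad and contact force between the fingers and chuck below 0.2 N and value of joint collar below 0.8 rad), for 0.2 s.
2. the collar is turned clockwise to its stop while the chuck stays seated (horizontal distance between chuck and key_pocket below 0.005 m and z of chuck in the frame of key_pocket below 0.003 m and angle between chuck's own z axis and vertical below 0.06 rad and value of joint collar above 1.98 rad), for 0.2 s.
At the end, for the whole second after the job is handed in: The chuck stands released and at rest in the key block: its foot's centre within 5 mm of the pocket's centre, its underside less than 3 mm above the pocket floor, its axis within 0.06 rad of vertical, and the collar within 0.11 rad of its stop at the locked mark (joint over 1.98 rad) (all of step 2 and linear speed of chuck below 0.01 m/s and velocity of joint collar below 0.05 rad/s); the robot touches nothing.
It fails at once if a bystander (either moulded sample, the two steel test blocks, the dish or the objective) is moved by more than 20 mm (distance of any of specimen_1, specimen_4, test_block_200, test_block_700, petri_dish, objective_40 from where it was at the start of the episode above 0.02 m).
It also fails if it takes over 61 s, if anything falls off the work surface, if the arm or the gripper's body presses on something with over 40 N, if the wrist force passes 120 N, or if a joint passes its speed limit or range.

## Working session

There is one attempt and no reset: what is moved stays moved. The work goes in short steps, Python scripts to look and compute and a shell command to move; the robot and the scene stay as the last step left them, time stands still between calls to the robot, and variables do not carry over. Pictures are saved under pics/ and viewed, at most 10 in all, crops included, and the job is handed in when it is done.

```bash
mkdir -p pics
cat > h.py <<'E'
import numpy as np, cv2
from bench import ctrl
def cap(n):
    s=ctrl.get_state(); c=ctrl.capture(n); h,w=c['pixels'].shape[:2]
    f=h/2/np.tan(np.radians(c['fov_y'])/2)
    c['K']=np.array([[f,0,c['cx']],[0,f,c['cy']],[0,0,1]]); c['D']=np.array(c['distortion'],float)
    if 'extrinsics' in c: c['T']=np.array(c['extrinsics'])
    else:
        from scipy.spatial.transform import Rotation as R
        T=np.eye(4); q=s['ee_rot']; T[:3,:3]=R.from_quat([q[1],q[2],q[3],q[0]]).as_matrix(); T[:3,3]=s['tcp_pos']
        c['T']=T@np.array(c['tool_from_camera'])
    return c
def ray(c,uv):
    p=cv2.undistortPoints(np.array(uv,float).reshape(-1,1,2),c['K'],c['D']).reshape(-1,2)
    d=np.c_[p[:,0],-p[:,1],-np.ones(len(p))]@c['T'][:3,:3].T
    return c['T'][:3,3],d/np.linalg.norm(d,axis=1)[:,None]
def onz(c,uv,z):
    o,d=ray(c,uv); return o+d*((z-o[2])/d[:,2])[:,None]
def proj(c,P):
    p=(np.atleast_2d(P)-c['T'][:3,3])@c['T'][:3,:3]; p=p*[1,-1,-1]
    return cv2.projectPoints(p,np.zeros(3),np.zeros(3),c['K'],c['D'])[0].reshape(-1,2)
def tri(rays):
    A=np.zeros((3,3));b=np.zeros(3)
    for o,d in rays:
        M=np.eye(3)-np.outer(d,d);A+=M;b+=M@o
    return np.linalg.solve(A,b)
def save(c,n,box=None,k=1):
    im=c['pixels'][:,:,::-1]
    if box: im=im[box[1]:box[3],box[0]:box[2]]
    cv2.imwrite('pics/'+n,cv2.resize(im,None,fx=k,fy=k,interpolation=cv2.INTER_CUBIC))
E
python3 - <<'E'
from h import *
import pickle
cs={n:cap(n) for n in('scene','top')}
pickle.dump(cs,open('c0.pkl','wb'))
for n in cs: save(cs[n],n+'0.png',k=1.5); print(n,cs[n]['T'].round(3).tolist(),cs[n]['K'][0,0])
w=cap('wrist'); print(np.array(w['tool_from_camera']).round(3).tolist(),w['K'][0,0])
print(ctrl.get_state())
E
```

```text
scene [[-0.834, 0.292, -0.469, -0.115], [-0.552, -0.43, 0.714, 1.024], [0.006, 0.854, 0.52, 0.779], [0.0, 0.0, 0.0, 1.0]] 426.3617851758434
top [[-0.015, 0.98, -0.199, 0.273], [-1.0, -0.015, -0.001, 0.08], [-0.004, 0.199, 0.98, 1.218], [0.0, 0.0, 0.0, 1.0]] 375.5899536693567
[[0.0, 0.965, 0.263, 0.066], [1.0, -0.001, 0.001, 0.001], [0.001, 0.263, -0.965, -0.146], [0.0, 0.0, 0.0, 1.0]] 277.9173333339598
{'time_s': 0.15, 'joint_pos': array([-1.42742478e+00,  3.13311005e-01,  1.49821857e+00, -1.85454990e-05,
        1.33099813e+00, -2.23390332e-01]), 'dq': array([-0.00081244, -0.00076225, -0.00245834, -0.00031265,  0.0004725 ,
        0.00262256]), 'tau': array([ 1.79809995e-03, -4.12367392e+01, -2.59796351e+01, -1.86057528e-04,
        3.22072054e-03,  1.40526532e-05]), 'tcp_pos': array([ 0.18822423, -0.4899026 ,  0.22638846]), 'ee_rot': array([-4.67510139e-04,  9.83232273e-01,  1.82357011e-01,  9.70118202e-06]), 'ft_force': array([ 0.63310661, -0.84122918,  0.22417529]), 'wrist_torque': array([ 0.01484252,  0.00533204, -0.02027807]), 'finger_force': 0.0, 'width': 0.08546837172503702}
```

View pics/top0.png

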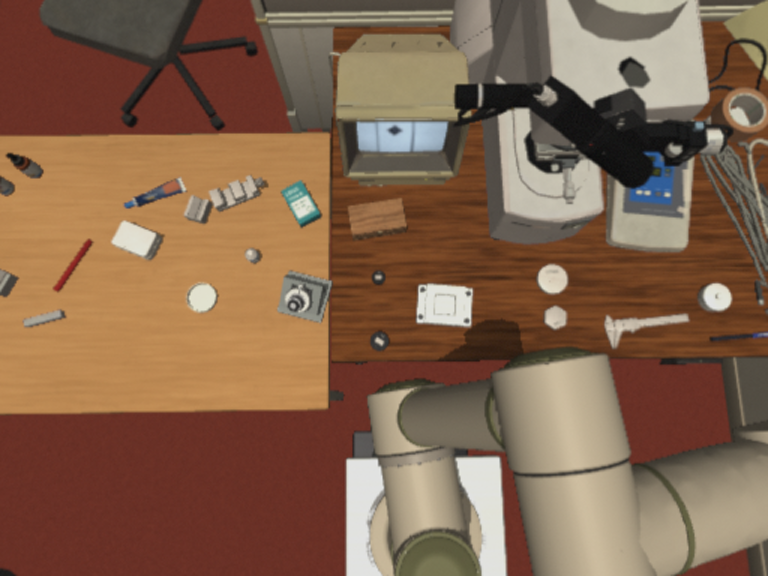

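View pics/scene0.png

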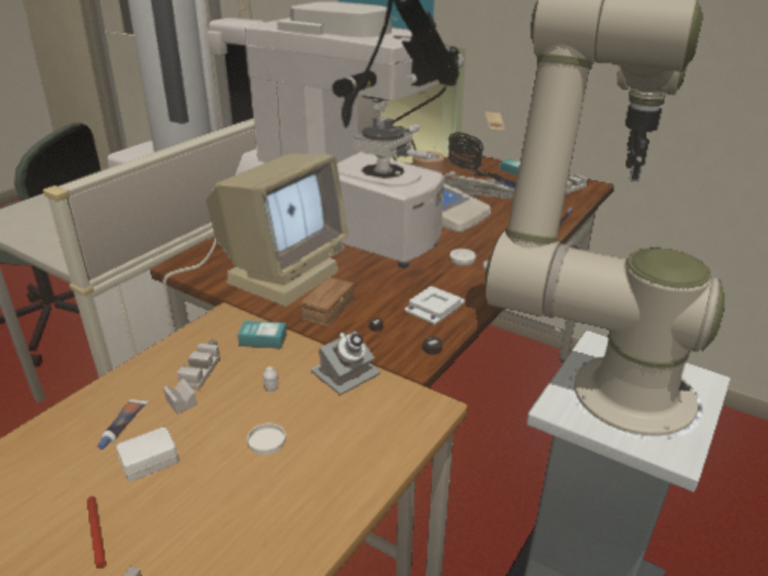

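Top view: rest and chuck at about (303,296) in the enlarged picture, key block at (445,305), specimens at (378,277) and (380,341), round block/dish at (553,279) and (202,297), six-sided block at (555,317). The scene view shows the rest at (345,360) and the key block at (435,303).

Run:
```python
from h import *
import pickle
cs=pickle.load(open('c0.pkl','rb')); t=cs['top'];s=cs['scene']
for n,uv,z in [('chuck nose',(297,297),.1),('key top',(445,305),.02),('sp',(378,277),.016),('sp4',(380,341),.018),('obj?',(252,255),.046),('dish',(202,297),.012)]:
    print(n,onz(t,[np.array(uv)/1.5],z).round(3))
im=cv2.hconcat([cv2.resize(t['pixels'][165:235,180:330,::-1],None,fx=5,fy=5,interpolation=3)])
im2=cv2.resize(s['pixels'][170:270,200:320,::-1],None,fx=5,fy=5,interpolation=3)
cv2.imwrite('pics/t1.png',im);cv2.imwrite('pics/s1.png',im2)
```

```text
chuck nose [[0.471 0.252 0.1  ]]
key top [[ 0.463 -0.054  0.02 ]]
sp [[0.527 0.089 0.016]]
sp4 [[0.388 0.087 0.018]]
obj? [[0.574 0.358 0.046]]
dish [[0.49  0.472 0.012]]
```

View pics/t1.png

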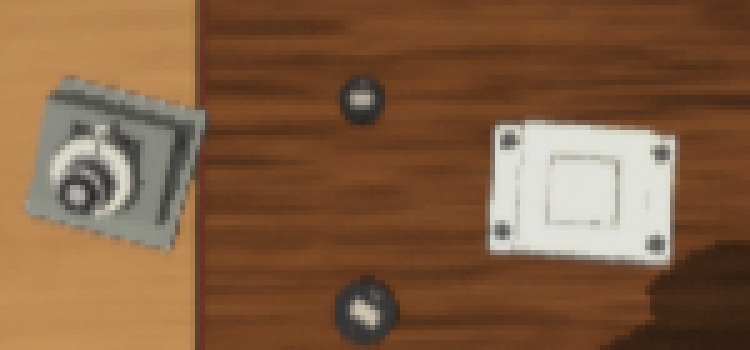

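The zoom shows the key block's slot square around (583,190), its edges about 3° off the picture axes, and the nose at (77,192) leaning down-left from the collar at (95,178). Rest yaw comes out at about -14°. Next I'll look from the wrist, key block first.

```bash
python3 -m jog '[[[0.232,0.436,0.02],-21,0.085],[[0.232,0.436,0.02],-21,0.085],[[0.232,0.436,0.02],-21,0.085],[[0.232,0.436,0.02],-21,0.085],[[0.232,0.436,0.02],-21,0.085],[[0.232,0.436,0.02],-21,0.085],[[0.232,0.436,0.02],-21,0.085],[[0.232,0.436,0.02],-21,0.085],[[0.232,0.436,0.02],-21,0.085],[[0.232,0.436,0.02],-21,0.085]]'
python3 -m jog '[[[0.232,0.436,0.02],-21,0.085]]' >/dev/null
python3 - <<'E'
from h import *
print(ctrl.get_state()['tcp_pos'],ctrl.get_state()['ee_rot'],ctrl.get_state()['joint_pos'].round(2))
E
```

```text
time_s: 0.98
tcp_pos: [0.3842, -0.1205, 0.2438]
ee_rot: [0.0, 1.0, -0.0, 0.0]
ft_force: [1.6, -0.9, -0.6]
width: 0.0849
finger_force: 0.0
[ 0.40019625 -0.09102062  0.24521612] [-7.20406520e-05  9.98815073e-01 -4.86661772e-02  2.16847441e-04] [-0.51  0.04  1.78  0.    1.32  1.16]
```

```bash
python3 -m jog '[[[0,0,0],0,0.085],[[0,0,0],0,0.085],[[0,0,0],0,0.085]]'
python3 - <<'E'
from h import *
import pickle
c=cap('wrist'); pickle.dump(c,open('cw1.pkl','wb')); save(c,'w1.png',k=1.5)
print(proj(c,[[.463,-.054,.02]]))
E
```

```text
time_s: 1.32
tcp_pos: [0.3994, -0.094, 0.2448]
ee_rot: [0.0, 0.999, -0.049, -0.0]
ft_force: [-1.0, -1.0, -0.4]
width: 0.0851
finger_force: 0.0
[[221.76589776 119.43489698]]
```

View pics/w1.png

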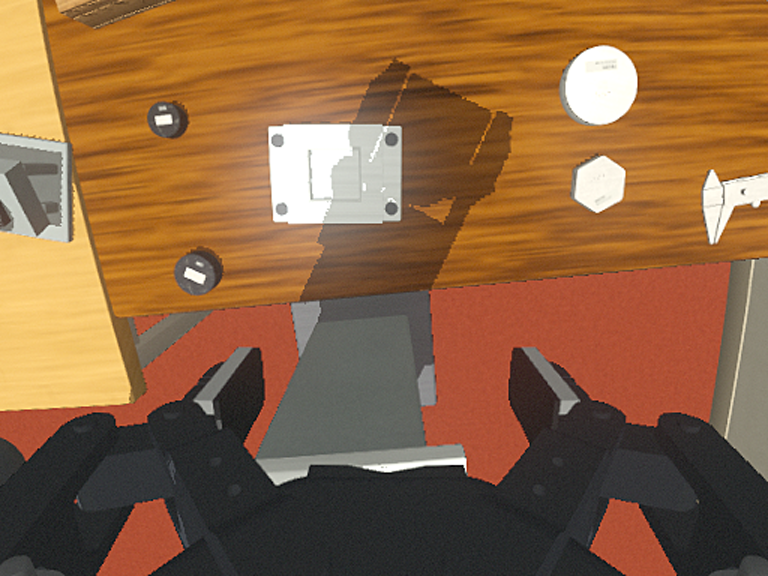

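```bash
python3 -m jog '[[[0.03,0.32,0.0],-8,0.085],[[0.03,0.32,0.0],-8,0.085],[[0.03,0.32,0.0],-8,0.085],[[0.03,0.32,0.0],-8,0.085],[[0.03,0.32,0.0],-8,0.085],[[0.03,0.32,0.0],-8,0.085],[[0.03,0.32,0.0],-8,0.085],[[0.03,0.32,0.0],-8,0.085],[[0.03,0.32,0.0],-8,0.085],[[0.03,0.32,0.0],-8,0.085]]';python3 -m jog '[[[0,0,0],0,0.085],[[0,0,0],0,0.085],[[0,0,0],0,0.085]]'
python3 - <<'E'
from h import *
import pickle
c=cap('wrist'); pickle.dump(c,open('cw2.pkl','wb')); save(c,'w2.png',k=1.5)
E
```

```text
time_s: 2.2
tcp_pos: [0.4298, 0.2263, 0.2445]
ee_rot: [0.0, 0.993, -0.118, -0.0]
ft_force: [-0.1, -0.4, -0.3]
width: 0.0849
finger_force: 0.0
time_s: 2.45
tcp_pos: [0.43, 0.2249, 0.2451]
ee_rot: [0.0, 0.993, -0.12, 0.0]
ft_force: [-0.7, 0.2, -0.1]
width: 0.0851
finger_force: 0.0
```

View pics/w2.png

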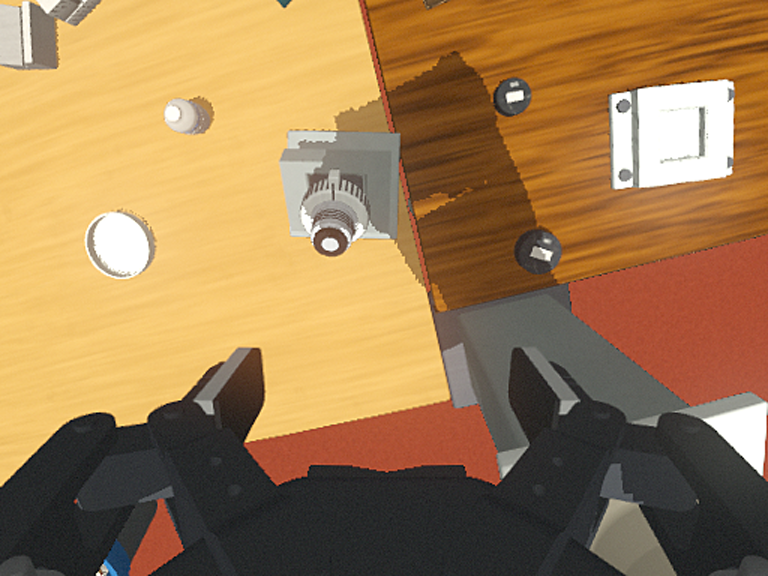

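w1: key-block screws at (277,139),(391,138),(280,208),(391,208). w2: rest (282-400,130-238), nearly square to the picture; sample top (330,241), collar tab (333,177) pointing up-slope. Next I'll measure these by blob centroids.

```bash
cat > m.py <<'E'
from h import *
import pickle
C={'w1':pickle.load(open('cw1.pkl','rb')),'w2':pickle.load(open('cw2.pkl','rb')),**pickle.load(open('c0.pkl','rb'))}
def blob(c,uv,r=6,thr=90):
    u,v=np.round(uv).astype(int); g=c['pixels'][v-r:v+r+1,u-r:u+r+1].astype(int).max(2)
    n,l,st,ce=cv2.connectedComponentsWithStats((g<thr).astype(np.uint8))
    if n<2: return None
    k=1+np.argmin([np.hypot(*(ce[i]-r))-.02*st[i,4] for i in range(1,n)])
    return ce[k]+[u-r,v-r],st[k,4]
E
python3 - <<'E'
from m import *
scr=[]
for a,t in zip([(277,139),(391,138),(280,208),(391,208)],[(508,140),(661,152),(502,231),(656,244)]):
    rs=[];out=[]
    for n,uv in (('w1',np.array(a)/1.5),('top',np.array(t)/5+[180,165])):
        b=blob(C[n],uv,5); out.append(b)
        o,d=ray(C[n],[b[0]]); rs.append((o,d[0]))
    P=tri(rs); scr.append(onz(C['w1'],[out[0][0]],.011)[0]); print(P.round(4),onz(C['w1'],[out[0][0]],.011).round(4),onz(C['top'],[out[1][0]],.011).round(4),out)
scr=np.array(scr);print(scr.mean(0),np.linalg.norm(scr[0]-scr[1]),np.linalg.norm(scr[0]-scr[2]),np.degrees(np.arctan2(*(scr[0]-scr[1])[1::-1])),np.degrees(np.arctan2(*(scr[2]-scr[3])[1::-1])),np.degrees(np.arctan2(*(scr[0]-scr[2])[1::-1])))
rs=[]
for n,uv in (('w2',np.array((330,241))/1.5),('top',np.array((77,192))/5+[180,165]),('scene',np.array((351,338))/1.5)):
    b=blob(C[n],uv,9 if n=='w2' else 6,80); print(n,uv,b)
    uv=b[0] if b else uv
    o,d=ray(C[n],[uv]); rs.append((o,d[0])); print(onz(C[n],[uv],.1004).round(4))
print(tri(rs[:2]),tri(rs))
im=cv2.resize(C['w2']['pixels'][80:170,180:270,::-1],None,fx=6,fy=6,interpolation=3)
cv2.imwrite('pics/w2z.png',im)
E
```

```text
Traceback (most recent call last):
TypeError: 'NoneType' object is not subscriptable
```

```bash
sed -i 's/(g<thr)/(g<(thr or (g.min()+np.percentile(g,80))\/2))/; s/thr=90/thr=None/' m.py
python3 - <<'E'
from m import *
scr=[]
for a,t in zip([(277,139),(391,138),(280,208),(391,208)],[(508,140),(661,152),(502,231),(656,244)]):
    rs=[];out=[]
    for n,uv in (('w1',np.array(a)/1.5),('top',np.array(t)/5+[180,165])):
        b=blob(C[n],uv,4 if n=='w1' else 2); out.append(b)
        o,d=ray(C[n],[b[0]]); rs.append((o,d[0]))
    P=tri(rs); scr.append(onz(C['w1'],[out[0][0]],.011)[0]); print(P.round(4),onz(C['w1'],[out[0][0]],.011).round(4),onz(C['top'],[out[1][0]],.011).round(4),[(o[0].round(1),o[1]) for o in out])
scr=np.array(scr);a=lambda i,j:np.degrees(np.arctan2(*(scr[i]-scr[j])[1::-1]));print(scr.mean(0),np.linalg.norm(scr[0]-scr[1]),np.linalg.norm(scr[0]-scr[2]),a(0,1),a(2,3),a(0,2),a(1,3))
rs=[]
for n,uv in (('w2',np.array((330,241))/1.5),('top',np.array((77,192))/5+[180,165]),('scene',np.array((351,338))/1.5)):
    b=blob(C[n],uv,9 if n=='w2' else 5,80); print(n,uv,b)
    uv=b[0] if b else uv
    o,d=ray(C[n],[uv]); rs.append((o,d[0])); print(onz(C[n],[uv],.1004).round(4))
print(tri(rs[:2]),tri(rs))
im=cv2.resize(C['w2']['pixels'][80:170,180:270,::-1],None,fx=6,fy=6,interpolation=3)
cv2.imwrite('pics/w2z.png',im)
E
```

```text
[ 0.5018 -0.0063  0.0018] [[ 0.5015 -0.0084  0.011 ]] [[ 0.4996 -0.0058  0.011 ]] [(array([184.6,  93.2]), np.int32(57)), (array([281.1, 192.9]), np.int32(9))]
[ 0.4925 -0.1078 -0.0007] [[ 0.4921 -0.1073  0.011 ]] [[ 0.4901 -0.1062  0.011 ]] [(array([260.3,  92.5]), np.int32(55)), (array([312. , 195.3]), np.int32(7))]
[ 0.4417 -0.0009  0.0049] [[ 0.4421 -0.0025  0.011 ]] [[ 0.4409 -0.0005  0.011 ]] [(array([187.1, 139. ]), np.int32(47)), (array([280. , 210.7]), np.int32(7))]
[ 4.320e-01 -1.015e-01 -3.000e-04] [[ 0.4328 -0.1019  0.011 ]] [[ 0.4308 -0.0995  0.011 ]] [(array([260.5, 138.5]), np.int32(52)), (array([310.8, 213.4]), np.int32(8))]
[ 0.46708897 -0.0550056   0.011     ] 0.09935115225343805 0.05969599447651793 84.58623579268622 84.65333700433831 -5.625546547156603 -5.203964016851205
w2 [220.         160.66666667] None
[[0.4574 0.2584 0.1004]]
top [195.4 203.4] (array([195.68421053, 202.68421053]), np.int32(19))
[[0.4567 0.2587 0.1004]]
scene [234.         225.33333333] (array([235.77777778, 227.33333333]), np.int32(9))
[[0.4545 0.2688 0.1004]]
[0.45709066 0.25890108 0.09827235] [0.45809643 0.26029187 0.09387907]
```

View pics/w2z.png

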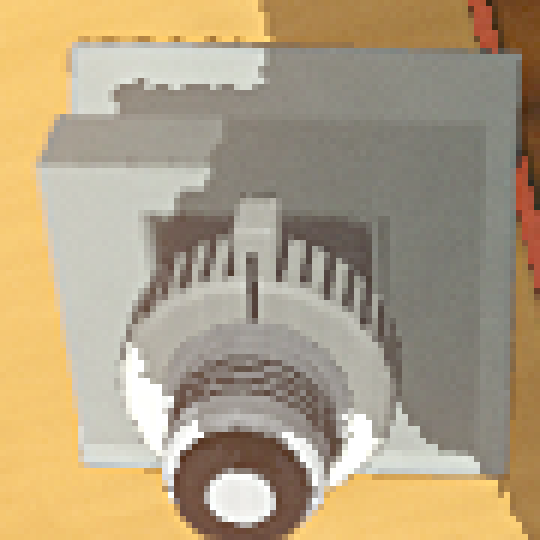

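Zoom: sample top centred at (240,483), tab pointing up-slope at (258,205) with a slight clockwise offset, so the collar is nearly at 0. The sample top is at (0.457, 0.2585) in both w2 and top, as it should be for z = 0.100. Key block centre (0.467, -0.055), yaw -5.4°.

Run:
```python
from m import *
c=C['w2']
for L,z in (([(75,45),(520,55)],.012),([(520,55),(505,475)],.012),([(82,466),(505,475)],.03),([(37,163),(207,166)],.068)):
    p=onz(c,np.array(L)/6+[180,80],z); d=p[1]-p[0]; print(p.round(3).tolist(),np.degrees(np.arctan2(d[1],d[0])))
s=ctrl.get_state();print(s['tcp_pos'],s['ee_rot'],s['joint_pos'].round(2), 2*np.degrees(np.arctan2(s['ee_rot'][2],s['ee_rot'][1])))
```

```text
[[0.548, 0.283, 0.012], [0.522, 0.19, 0.012]] -105.2957462827089
[[0.522, 0.19, 0.012], [0.434, 0.214, 0.012]] 164.53315261622714
[[0.461, 0.303, 0.03], [0.436, 0.214, 0.03]] -105.07522050768986
[[0.521, 0.285, 0.068], [0.513, 0.254, 0.068]] -105.2269135708092
[0.42990485 0.2251044  0.24515811] [-2.51070062e-06  9.92787304e-01 -1.19888941e-01  1.05963091e-04] [ 0.24  0.21  1.58 -0.    1.35  2.05] -13.771386324607967
```

```bash
python3 -m jog '[[[0.027,0.034,0],-1.5,0.085],[[0.027,0.034,-0.02],-1.5,0.085],[[0.027,0.034,-0.05],-1.5,0.085],[[0.027,0.034,-0.08],-1.5,0.085],[[0.027,0.034,-0.11],-1.5,0.085],[[0.027,0.034,-0.13],-1.5,0.085],[[0.027,0.034,-0.14],-1.5,0.085],[[0.027,0.034,-0.15],-1.5,0.085],[[0.027,0.034,-0.15],-1.5,0.085],[[0.027,0.034,-0.15],-1.5,0.085]]'
python3 - <<'E'
from h import *
c=cap('wrist'); save(c,'w3.png',(130,80,390,290),3)
s=ctrl.get_state();print(s['tcp_pos'],s['ft_force'])
E
```

```text
time_s: 3.33
tcp_pos: [0.4571, 0.2602, 0.0957]
ee_rot: [-0.0, 0.991, -0.132, 0.0]
ft_force: [0.1, 0.6, 0.4]
width: 0.0852
finger_force: 0.0
[0.45732463 0.26036904 0.09616308] [0.27763987 0.36629434 0.37591809]
```

View pics/w3.png

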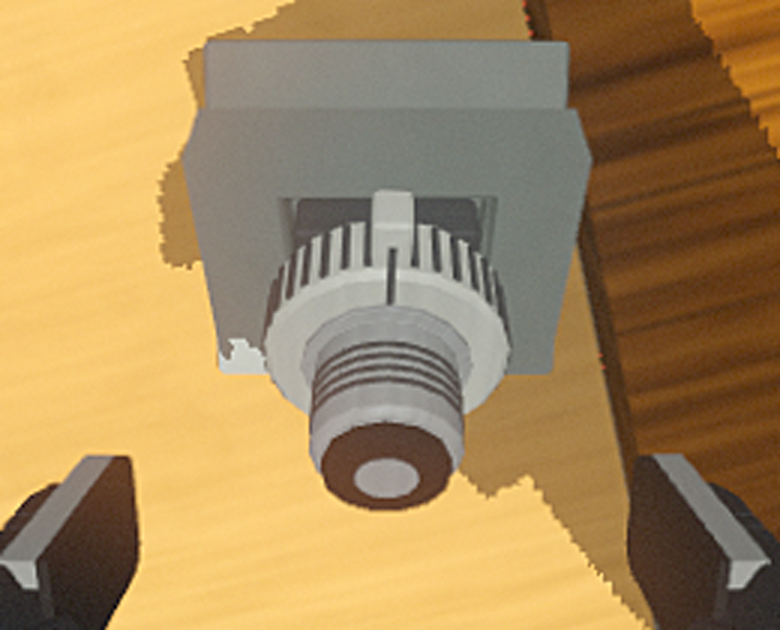

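w3: nose centred between the pads sideways (nose u≈387 against pad mid 381), sample top at (387,477), tab at (393,215). I'll check the fore-aft offset by projection.

Run:
```python
from h import *
c=cap('wrist'); s=ctrl.get_state(); p=s['tcp_pos']
for P in (p,p-[0,0,.019]): print((proj(c,[P])-[130,80])*3)
for z in (.1004,.098): print(onz(c,[np.array((387,477))/3+[130,80]],z))
```

```text
[[378.52460609 463.59638385]]
[[379.08734181 426.20503528]]
[[0.45612177 0.25912845 0.1004    ]]
[[0.45502257 0.25941542 0.098     ]]
```

```bash
python3 -m jog '[[[0,-0.001,-0.001],0,0.06],[[0,-0.001,-0.001],0,0.04],[[0,-0.001,-0.001],0,0.02],[[0,-0.001,-0.001],0,0.02],[[0,-0.001,-0.001],0,0.02],[[0,-0.001,-0.001],0,0.02],[[0,-0.001,-0.001],0,0.02],[[0,-0.001,-0.001],0,0.02]]'
```

```text
time_s: 4.1
tcp_pos: [0.4569, 0.2595, 0.0945]
ee_rot: [-0.0, 0.991, -0.132, 0.001]
ft_force: [-0.8, 0.5, 4.4]
width: 0.0206
finger_force: 31.8
```

```bash
python3 -m jog '[[[0,0,0],0,0.02],[[0,0,0],0,0.02]]'
python3 - <<'E'
from h import *
c=cap('wrist'); save(c,'w4.png',(130,80,390,290),3)
E
```

```text
time_s: 4.27
tcp_pos: [0.4569, 0.2595, 0.0945]
ee_rot: [-0.0, 0.991, -0.132, 0.001]
ft_force: [0.4, 0.4, 5.2]
width: 0.0209
finger_force: 31.8
```

View pics/w4.png

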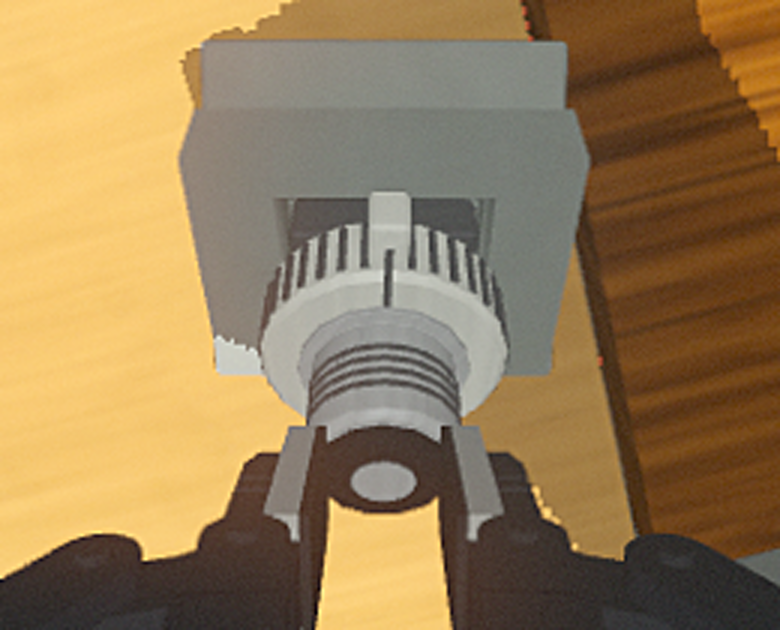

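w4: the pads hold only the sample's upper rim. The measured width is 21 mm, less than its 25 mm diameter, and the tip edge is at row 427, so the tips sit higher than I assumed. I'll open, go down in steps watching the force, and grip the steel nose.

```bash
python3 -m jog '[[[0,0,0.001],0,0.05],[[0,0,0.001],0,0.055],[[0,0,0.001],0,0.055],[[0,0,-0.003],0,0.055],[[0,0,-0.006],0,0.05],[[0,0,-0.009],0,0.045],[[0,0,-0.009],0,0.045],[[0,0,-0.009],0,0.045]]';python3 -m jog '[[[0,0,-0.003],0,0.045],[[0,0,-0.005],0,0.04],[[0,0,-0.005],0,0.036],[[0,0,-0.005],0,0.036],[[0,0,-0.005],0,0.036]]'
python3 - <<'E'
from h import *
c=cap('wrist'); save(c,'w5.png',(130,80,390,290),3)
E
```

```text
time_s: 4.98
tcp_pos: [0.4565, 0.2593, 0.0847]
ee_rot: [0.0, 0.991, -0.132, -0.0]
ft_force: [0.2, 0.4, -0.8]
width: 0.0449
finger_force: 0.0
time_s: 5.4
tcp_pos: [0.4567, 0.2593, 0.0801]
ee_rot: [-0.0, 0.991, -0.132, 0.0]
ft_force: [0.4, -0.4, 0.1]
width: 0.0361
finger_force: 0.0
```

View pics/w5.png

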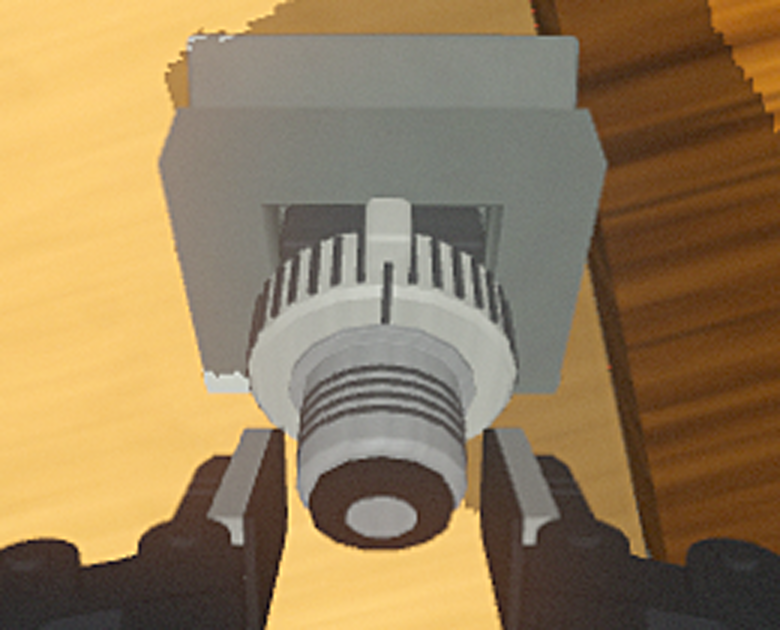

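w5: the pads now straddle the nose (pad edges at u=286 and 484, nose centred at 382), tips still above the collar and no contact force. I'll go 3 mm lower and 4 mm up-slope, and close.

```bash
python3 -m jog '[[[0.002,0,-0.002],0,0.036],[[0.004,-0.001,-0.003],0,0.036],[[0.004,-0.001,-0.003],0,0.02],[[0.004,-0.001,-0.003],0,0.015],[[0.004,-0.001,-0.003],0,0.015],[[0.004,-0.001,-0.003],0,0.015],[[0.004,-0.001,-0.003],0,0.015],[[0.004,-0.001,-0.003],0,0.015]]'
```

```text
time_s: 6.12
tcp_pos: [0.4607, 0.2583, 0.0771]
ee_rot: [-0.0, 0.991, -0.132, 0.0]
ft_force: [1.0, -0.6, 0.3]
width: 0.0278
finger_force: 59.3
```

```bash
python3 -m jog '[[[-0.0024,0.0007,0.0043],0,0.015],[[-0.0048,0.0013,0.0087],0,0.015],[[-0.0072,0.002,0.013],0,0.015],[[-0.0097,0.0026,0.0173],0,0.015],[[-0.0145,0.004,0.026],0,0.015],[[-0.0193,0.0053,0.0346],0,0.015],[[-0.0193,0.0053,0.07],0,0.015],[[-0.0193,0.0053,0.1],0,0.015],[[-0.0193,0.0053,0.12],0,0.015],[[-0.0193,0.0053,0.12],0,0.015]]'
python3 - <<'E'
from h import *
c=cap('wrist'); save(c,'w6.png',(130,80,390,290),3)
for n in('scene','top'):
    k=cap(n);print(n,proj(k,[ctrl.get_state()['tcp_pos']])); save(k,n+'6.png')
p=c['pixels'].astype(int); print(ctrl.get_state()['width'],ctrl.get_state()['tcp_pos'])
# chuck tilt cues: dark sample / bright pixel profile between the pads
g=cv2.cvtColor(c['pixels'],cv2.COLOR_RGB2GRAY); print(g[100:290:5,257].tolist())
E
```

```text
time_s: 6.95
tcp_pos: [0.4425, 0.2644, 0.2019]
ee_rot: [-0.002, 0.991, -0.132, 0.004]
ft_force: [0.9, -0.0, -3.7]
width: 0.0277
finger_force: 60.5
scene [[240.39271348 197.7841392 ]]
top [[188.37825353 202.99355379]]
0.027555950248118518 [0.44045837 0.26347399 0.19595125]
[138, 131, 128, 126, 121, 125, 124, 126, 124, 124, 124, 139, 177, 179, 190, 181, 178, 212, 182, 159, 153, 156, 159, 158, 160, 133, 157, 156, 174, 58, 59, 45, 152, 155, 74, 214, 205, 201]
```

The 3.7 N load at the wrist shows the chuck is held. The tool stays vertical, so I'll stand the chuck on its low foot edge on the free table between rest and key block. Its tilt (30°) is below the tipping angle (about 37°), so it should rock upright when released; then I'll regrasp.

```bash
python3 -m jog '[[[-0.003,-0.03,0],0,0.015],[[-0.006,-0.065,0],0,0.015],[[-0.009,-0.1,0],0,0.015],[[-0.0105,-0.131,-0.03],0,0.015],[[-0.0105,-0.131,-0.06],0,0.015],[[-0.0105,-0.131,-0.09],0,0.015],[[-0.0105,-0.131,-0.12],0,0.015],[[-0.0105,-0.131,-0.135],0,0.015],[[-0.0105,-0.131,-0.14],0,0.015],[[-0.0105,-0.131,-0.14],0,0.015]]';python3 -m jog '[[[0,0,-0.004],0,0.015],[[0,0,-0.008],0,0.015],[[0,0,-0.011],0,0.015],[[0,0,-0.011],0,0.015]]'
```

```text
time_s: 7.93
tcp_pos: [0.4295, 0.1326, 0.0554]
ee_rot: [0.0, 0.991, -0.132, -0.002]
ft_force: [-0.4, -0.0, -2.7]
width: 0.0276
finger_force: 61.0
time_s: 8.27
tcp_pos: [0.4308, 0.1326, 0.0459]
ee_rot: [-0.0, 0.991, -0.132, 0.0]
ft_force: [-0.9, -0.6, -4.0]
width: 0.0275
finger_force: 61.0
```

```bash
for i in 1 2; do python3 -m jog '[[[0,0,-0.001],0,0.015],[[0,0,-0.002],0,0.015],[[0,0,-0.002],0,0.015]]' | egrep 'tcp|ft'; done
```

```text
tcp_pos: [0.4309, 0.1326, 0.0441]
ft_force: [0.3, -0.0, -3.3]
tcp_pos: [0.4309, 0.1326, 0.042]
ft_force: [-0.3, -0.6, -2.6]
```

```bash
for i in 1 2 3; do python3 -m jog '[[[0,0,-0.001],0,0.015],[[0,0,-0.001],0,0.015]]' | egrep 'tcp|ft'; done
```

```text
tcp_pos: [0.4313, 0.1326, 0.0417]
ft_force: [-1.9, 0.2, 7.1]
tcp_pos: [0.4316, 0.1326, 0.0416]
ft_force: [-5.2, -1.2, 17.2]
tcp_pos: [0.4321, 0.1326, 0.0414]
ft_force: [-7.8, -1.1, 29.9]
```

Contact came at z = 0.0417, as predicted (0.0414), which confirms the 30° tilt. I'll take off the preload and let go.

```bash
python3 -m jog '[[[0,0,0.0025],0,0.015],[[0,0,0.0025],0,0.015]]' | egrep 'tcp|ft'; python3 -m jog '[[[0,0,0.0025],0,0.03],[[0,0,0.0025],0,0.033],[[0,0,0.0025],0,0.036],[[0,0,0.0025],0,0.04],[[0,0,0.0025],0,0.045],[[0,0,0.0025],0,0.05]]'
python3 - <<'E'
from h import *
import pickle
c=cap('wrist'); t=cap('top'); pickle.dump((c,t),open('c7.pkl','wb')); s=ctrl.get_state()['tcp_pos']
a=cv2.resize(c['pixels'][60:290,100:420,::-1],None,fx=2,fy=2); b=cv2.resize(t['pixels'][180:220,210:330,::-1],(640,213))
save(c,'w7.png'); cv2.imwrite('pics/v10.png',cv2.vconcat([a,b[:120]]))
x=np.array([.965,-.264,0])
for s0 in (0,64): print(proj(c,[[s[0]+.029*x[0],s[1]+.029*x[1],s0/1000]]))
E
```

```text
tcp_pos: [0.4311, 0.1326, 0.042]
ft_force: [0.2, -0.1, -1.9]
time_s: 9.93
tcp_pos: [0.4308, 0.1326, 0.044]
ee_rot: [0.0, 0.991, -0.132, 0.0]
ft_force: [-0.1, 0.1, 0.7]
width: 0.0502
finger_force: 0.0
[[256.71209873 169.54835658]]
[[256.2557849  195.85702892]]
```

View pics/v10.png

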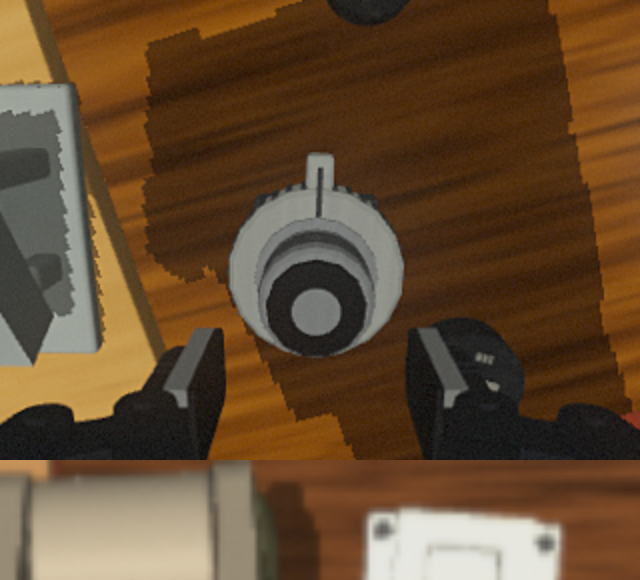

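The chuck stands free: sample top at view (316,311), collar centre at (316,271), tab (320,165) still pointing away. The lower strip shows the key block unobstructed. I'll check uprightness from the ray intersections.

Run:
```python
from h import *
import pickle
c,t=pickle.load(open('c7.pkl','rb')); f=lambda u,v:(u/2+100,v/2+60)
for n,uv,z in (('sample',f(316,311),.064),('nose rim',f(317,300),.058),('collar',f(316.5,270),.0355),('L',f(229,268),.0355),('R',f(404,268),.0355),('tabtip',f(320,153),.0325)):
    print(n,onz(c,[uv],z).round(4))
hsv=cv2.cvtColor(c['pixels'],cv2.COLOR_RGB2HSV)
m=((hsv[...,1]<70)&(hsv[...,2]>60)).astype(np.uint8); m[:, :205]=0; m[:,310:]=0
n,l,st,ce=cv2.connectedComponentsWithStats(m); print(st[1:][st[1:,4]>100])
s=ctrl.get_state();print(s['tcp_pos'],c['D'])
```

```text
sample [[0.449  0.1267 0.064 ]]
nose rim [[0.4496 0.1263 0.058 ]]
collar [[0.4508 0.1261 0.0355]]
L [[0.458  0.1504 0.0355]]
R [[0.4448 0.1014 0.0355]]
tabtip [[0.4827 0.1165 0.0325]]
[[ 273   33   27   19  365]
 [ 214  136   88  102 3999]
 [ 246  204   25   24  475]
 [ 287  293   23   17  254]]
[0.43082988 0.13260762 0.04398836] [-0.06972476  0.          0.          0.          0.        ]
```

Upright: sample and collar centres agree to 2 mm at about (0.450, 0.1264), collar span 51 mm, tab radius 34 mm at -17°. I'll squeeze once in this direction to centre, then turn 90° and grip.

```bash
python3 -m jog '[[[0.01,-0.003,0],0,0.05],[[0.0192,-0.006,0],0,0.05],[[0.0192,-0.006,-0.002],0,0.05],[[0.0192,-0.006,-0.002],0,0.035],[[0.0192,-0.006,-0.002],0,0.02],[[0.0192,-0.006,-0.002],0,0.02],[[0.0192,-0.006,-0.002],0,0.02],[[0.0192,-0.006,-0.002],0,0.02],[[0.0192,-0.006,-0.002],0,0.05],[[0.0192,-0.006,-0.002],0,0.05]]'
python3 -m jog '[[[0,0,0],0,0.05],[[0,0,0],0,0.05],[[0,0,0],10,0.05],[[0,0,0],20,0.05],[[0,0,0],30,0.05],[[0,0,0],40,0.05],[[0,0,0],50,0.05],[[0,0,0],60,0.05],[[0,0,0],70,0.05],[[0,0,0],70,0.05]]'
python3 - <<'E'
from h import *
s=ctrl.get_state();print(s['joint_pos'].round(2),2*np.degrees(np.arctan2(s['ee_rot'][2],s['ee_rot'][1])))
c=cap('wrist'); save(c,'w8.png')
print([ (proj(c,[[.45,.1264,z]])) for z in (.064,)])
E
```

```text
time_s: 10.87
tcp_pos: [0.4498, 0.1267, 0.042]
ee_rot: [-0.0, 0.991, -0.132, -0.0]
ft_force: [0.3, -0.0, -0.8]
width: 0.0498
finger_force: 0.0
time_s: 11.7
tcp_pos: [0.45, 0.1266, 0.042]
ee_rot: [-0.0, 0.932, 0.362, -0.0]
ft_force: [0.7, -0.7, -0.7]
width: 0.0499
finger_force: 0.0
[0.02 0.44 1.87 0.   0.83 0.85] 42.49534095551076
[array([[256.94485449, 252.38585053]])]
```

```bash
python3 -m jog '[[[0,0,0],10,0.05],[[0,0,0],20,0.05],[[0,0,0],32.2,0.05],[[0,0,0],32.2,0.05],[[0,0,0],32.2,0.05],[[0,0,0],32.2,0.035],[[0,0,0],32.2,0.015],[[0,0,0],32.2,0.015],[[0,0,0],32.2,0.015],[[0,0,0],32.2,0.015]]'; python3 -m jog '[[[0,0,0],0,0.015],[[0,0,0.02],0,0.015],[[0,0,0.05],0,0.015],[[0,0,0.06],0,0.015],[[0,0,0.06],0,0.015]]'
python3 - <<'E'
from h import *
s=ctrl.get_state();print(s['joint_pos'].round(2),s['tcp_pos'],2*np.degrees(np.arctan2(s['ee_rot'][2],s['ee_rot'][1])))
E
```

```text
time_s: 12.58
tcp_pos: [0.4499, 0.1267, 0.0423]
ee_rot: [-0.0, 0.798, 0.603, -0.0]
ft_force: [-2.0, -0.2, 5.6]
width: 0.0276
finger_force: 58.8
time_s: 13.0
tcp_pos: [0.451, 0.1267, 0.1038]
ee_rot: [0.001, 0.798, 0.603, 0.002]
ft_force: [-0.0, -1.0, -4.8]
width: 0.0276
finger_force: 60.7
[0.02 0.33 1.82 0.   0.98 0.3 ] [0.45100946 0.12668931 0.10383353] 74.17836316941217
```

```bash
python3 -m jog '[[[0.004,-0.035,0.01],7,0.015],[[0.01,-0.065,0.03],10.2,0.015],[[0.016,-0.08,0.04],10.2,0.015],[[0.016,-0.08,0.04],10.2,0.015],[[0.016,-0.08,0.04],10.2,0.015],[[0.016,-0.08,0.04],10.2,0.015]]'
cat > k.py <<'E'
from m import *
from m import blob
S=np.array([[.5015,-.0084,.011],[.4921,-.1073,.011],[.4421,-.0025,.011],[.4328,-.1019,.011]])
def scr(c,r=5):
    out=[]
    for p,P in zip(proj(c,S),S):
        if not(8<p[0]<504 and 8<p[1]<376): out.append(None);continue
        b=blob(c,p,r); out.append(None if b is None else (onz(c,[b[0]],.011)[0].round(4).tolist(),p.round(0).tolist(),b[0].round(1).tolist(),int(b[1])))
    return out
E
python3 - <<'E'
from k import *
c=cap('wrist');pickle.dump(c,open('c9.pkl','wb')); save(c,'w9.png')
for n,k in (('w2',C['w2']),('now',c)):
    for o in scr(k): print(n,o)
s=ctrl.get_state();print(s['tcp_pos'],2*np.degrees(np.arctan2(s['ee_rot'][2],s['ee_rot'][1])))
# held sample dark disc near expected place
p=proj(c,[s['tcp_pos']+[0,0,.022]])[0]; print('disc exp',p)
g=c['pixels'].max(2).astype(int); u,v=p.round().astype(int)
print(g[v,u-25:u+26].tolist()); print(g[v-35:v+36,u].tolist())
E
```

```text
time_s: 13.5
tcp_pos: [0.465, 0.0472, 0.1405]
ee_rot: [-0.001, 0.74, 0.672, -0.001]
ft_force: [-0.6, 0.1, -3.9]
width: 0.0277
finger_force: 60.7
w2 ([0.5017, -0.009, 0.011], [417.0, 70.0], [416.9, 70.1], 78)
w2 ([0.4926, -0.1111, 0.011], [486.0, 63.0], [488.3, 62.0], 43)
w2 ([0.442, -0.0022, 0.011], [417.0, 116.0], [417.2, 116.4], 68)
w2 ([0.4313, -0.1059, 0.011], [485.0, 108.0], [487.8, 108.1], 49)
now ([0.5052, -0.0114, 0.011], [297.0, 228.0], [300.3, 230.3], 22)
now ([0.4935, -0.1096, 0.011], [293.0, 306.0], [294.5, 307.4], 71)
now ([0.4448, -0.0073, 0.011], [241.0, 228.0], [243.9, 231.7], 21)
now ([0.4321, -0.1041, 0.011], [243.0, 306.0], [242.2, 307.7], 34)
[0.46503634 0.04737284 0.14062314] 84.5221567896679
disc exp [257.2592555  251.66834279]
[171, 182, 99, 72, 72, 77, 75, 79, 76, 83, 78, 76, 78, 80, 136, 186, 177, 177, 178, 176, 177, 177, 177, 176, 176, 174, 177, 176, 175, 177, 176, 177, 177, 176, 177, 177, 181, 181, 143, 75, 84, 81, 86, 80, 82, 80, 83, 80, 74, 84, 137]
[130, 129, 155, 167, 162, 171, 183, 176, 180, 69, 55, 71, 73, 69, 73, 70, 73, 73, 75, 69, 77, 72, 76, 132, 182, 174, 177, 174, 174, 175, 174, 175, 174, 173, 176, 174, 177, 177, 176, 173, 174, 178, 179, 180, 177, 131, 81, 89, 90, 95, 90, 91, 91, 79, 112, 255, 255, 255, 255, 255, 255, 255, 255, 255, 255, 255, 255, 255, 172, 167, 170]
```

Run:
```python
from k import *
print(onz(C['w1'],[np.array((335.5,174))/1.5],.02),onz(C['top'],[(296.8,203.2)],.02))
print(onz(C['w2'],[np.array(((660+704)/2,(108+160)/2))/1.5],.02))
k=cap('top')
import cv2
# whitish key block in new top view: min-area rect of bright low-sat region near it
for n,c,b in (('top',C['top'],(272,185,322,222)),('w1',C['w1'],(170,75,275,155))):
    h=cv2.cvtColor(c['pixels'],cv2.COLOR_RGB2HSV)[b[1]:b[3],b[0]:b[2]]
    m=((h[...,1]<45)&(h[...,2]>100)).astype(np.uint8); m=cv2.morphologyEx(m,cv2.MORPH_CLOSE,np.ones((7,7)))
    cs,_=cv2.findContours(m,0,2); q=max(cs,key=cv2.contourArea); r=cv2.minAreaRect(q)
    P=onz(c,cv2.boxPoints(r)+[b[0],b[1]],.012); print(n,P.mean(0).round(4),np.linalg.norm(P[0]-P[1]).round(4),np.linalg.norm(P[1]-P[2]).round(4),np.degrees(np.arctan2(*(P[1]-P[0])[1::-1])).round(1))
```

```text
[[ 0.46708065 -0.0570081   0.02      ]] [[ 0.46326657 -0.05472118  0.02      ]]
[[ 0.4670919  -0.05240005  0.02      ]]
top [ 0.466  -0.0534  0.012 ] 0.0878 0.1197 -5.6
w1 [ 0.463  -0.0543  0.012 ] 0.1143 0.0923 -95.9
```

```bash
python3 -m jog '[[[0.0015,-0.035,0],0,0.015],[[0.0015,-0.07,0],0,0.015],[[0.0015,-0.1024,-0.02],0,0.015],[[0.0015,-0.1024,-0.04],0,0.015],[[0.0015,-0.1024,-0.04],0,0.015],[[0.0015,-0.1024,-0.04],0,0.015],[[0.0015,-0.1024,-0.04],0,0.015]]'
python3 - <<'E'
from k import *
c=cap('wrist');pickle.dump(c,open('c10.pkl','wb')); save(c,'w10.png')
for r in (5,8):
  for o in scr(c,r): print(o)
s=ctrl.get_state();print(s['tcp_pos'])
# block edge rows/columns near centre top: +y flange edge and block edges
h=cv2.cvtColor(c['pixels'],cv2.COLOR_RGB2HSV); m=((h[...,1]<45)&(h[...,2]>100)).astype(np.uint8)
for nm,P in (('+y flange mid',[.4725,.0037,.008]),('+y block edge',[.4705,-.0132,.02]),('+x edge',[.5083,-.059,.02]),('-x',[.4247,-.051,.02])):
    p=proj(c,[P])[0]; u,v=p.round().astype(int); print(nm,p.round(1), c['pixels'][max(v-9,0):v+10,u].max(1).tolist() if 'y' in nm else c['pixels'][v,max(u-9,0):u+10].max(1).tolist())
E
```

```text
time_s: 14.18
tcp_pos: [0.4678, -0.0548, 0.1027]
ee_rot: [0.0, 0.74, 0.673, 0.0]
ft_force: [-0.3, -1.0, -3.2]
width: 0.0273
finger_force: 60.7
([0.5049, -0.0116, 0.011], [292.0, 134.0], [296.2, 137.8], 5)
([0.4916, -0.1076, 0.011], [288.0, 242.0], [287.9, 242.4], 73)
([0.4419, -0.004, 0.011], [221.0, 134.0], [221.2, 135.8], 69)
([0.4347, -0.1022, 0.011], [225.0, 242.0], [226.9, 242.3], 78)
([0.5025, -0.0092, 0.011], [292.0, 134.0], [293.2, 135.2], 57)
([0.4917, -0.1082, 0.011], [288.0, 242.0], [288.0, 242.9], 114)
([0.4424, -0.004, 0.011], [221.0, 134.0], [221.8, 135.7], 93)
([0.4345, -0.1027, 0.011], [225.0, 242.0], [226.8, 242.9], 121)
[ 0.4680176  -0.05490141  0.10292509]
+y flange mid [256.4 122.9] [202, 201, 202, 200, 202, 201, 201, 201, 176, 255, 255, 255, 255, 255, 255, 255, 255, 255, 228]
+y block edge [255.9 144.6] [224, 224, 224, 224, 224, 226, 230, 189, 189, 227, 225, 223, 222, 223, 222, 223, 223, 221, 222]
+x edge [304.8 193.9] [221, 222, 223, 224, 223, 222, 217, 218, 225, 220, 133, 137, 134, 128, 122, 125, 118, 108, 99]
-x [207.  193.7] [128, 120, 120, 129, 136, 140, 150, 145, 137, 124, 177, 233, 224, 224, 223, 222, 218, 216, 216]
```

The screws and block edges seen from above agree to about 1 mm: pocket at (0.467, -0.055), chuck nearly over it. I'll lower with the force watched.

```bash
python3 -m jog '[[[-0.001,-0.0005,-0.015],0,0.015],[[-0.001,-0.0005,-0.03],0,0.015],[[-0.001,-0.0005,-0.038],0,0.015],[[-0.001,-0.0005,-0.038],0,0.015],[[-0.001,-0.0005,-0.038],0,0.015]]' | egrep 'tcp|ft'; for i in 1 2; do python3 -m jog '[[[0,0,-0.001],0,0.015],[[0,0,-0.0025],0,0.015],[[0,0,-0.0025],0,0.015]]' | egrep 'tcp|ft';done
```

```text
tcp_pos: [0.4668, -0.056, 0.0646]
ft_force: [-0.0, -0.3, -3.4]
tcp_pos: [0.4667, -0.0563, 0.0618]
ft_force: [0.3, 0.2, -5.0]
tcp_pos: [0.4664, -0.0563, 0.0589]
ft_force: [0.6, -0.1, -3.4]
```

```bash
for i in 1 2; do python3 -m jog '[[[0,0,-0.001],0,0.015],[[0,0,-0.0025],0,0.015],[[0,0,-0.0025],0,0.015]]' | egrep 'tcp|ft';done; python3 -m jog '[[[0,0,-0.001],0,0.015],[[0,0,-0.0015],0,0.015]]' | egrep 'tcp|ft'
```

```text
tcp_pos: [0.4667, -0.0563, 0.0564]
ft_force: [1.4, -0.3, -3.4]
tcp_pos: [0.4667, -0.0563, 0.0538]
ft_force: [1.6, 0.5, -4.8]
tcp_pos: [0.4667, -0.0564, 0.0525]
ft_force: [2.0, 0.1, -2.9]
```

```bash
for i in 1 2; do python3 -m jog '[[[0,0,-0.001],0,0.015],[[0,0,-0.001],0,0.015]]' | egrep 'tcp|ft';done; python3 -c "
from h import *
s=ctrl.get_state();print(s['joint_pos'].round(2),s['time_s'])"
```

```text
tcp_pos: [0.4667, -0.0564, 0.0523]
ft_force: [-2.0, -0.1, 6.7]
tcp_pos: [0.4668, -0.0565, 0.0522]
ft_force: [-6.3, 0.6, 20.1]
[-0.37  0.42  1.86 -0.    0.86 -0.27] 16.15
```

Seated at TCP 0.0523, as predicted. I'll release, open wide, turn to yaw 35° so the pads miss the tab, and check.

```bash
python3 -m jog '[[[0,0,0.002],0,0.03],[[0,0,0.002],0,0.045],[[0,0,0.002],0,0.06],[[0,0,0.002],0,0.085],[[0,0,0.002],0,0.085],[[0,0,0.002],-10,0.085],[[0,0,0.002],-20,0.085],[[0,0,0.002],-30,0.085],[[0,0,0.002],-40,0.085],[[0,0,0.002],-50,0.085]]'; python3 -m jog '[[[0,0,0],-10,0.085],[[0,0,0],-14,0.085],[[0,0,0],-14,0.085]]'>/dev/null
python3 - <<'E'
from h import *
c=cap('wrist');save(c,'w11.png'); s=ctrl.get_state();print(s['tcp_pos'],2*np.degrees(np.arctan2(s['ee_rot'][2],s['ee_rot'][1])),s['width'],s['finger_force'])
p=proj(c,[[.467,-.055,.074]])[0];print('exp',p); g=c['pixels'].max(2).astype(int);u,v=p.round().astype(int)
print(g[v,u-20:u+21].tolist());print(g[v-22:v+23,u].tolist())
# collar outline: bright grey circle
for a in (0,45,-45,180,135,-135,90,-90):
    pass
E
```

```text
time_s: 16.98
tcp_pos: [0.4664, -0.0563, 0.0524]
ee_rot: [-0.0, 0.912, 0.41, -0.0]
ft_force: [0.1, 0.0, -0.6]
width: 0.0849
finger_force: 0.0
[ 0.46644142 -0.0562797   0.05239199] 34.86308793991435 0.08472995050010533 0.0
exp [254.93497081 249.71150089]
[66, 64, 66, 68, 66, 65, 69, 64, 70, 143, 199, 189, 187, 190, 189, 188, 190, 187, 188, 188, 187, 186, 188, 188, 189, 189, 187, 190, 188, 188, 186, 192, 194, 55, 64, 68, 71, 67, 67, 73, 70]
[59, 73, 77, 80, 77, 75, 76, 74, 75, 70, 73, 69, 70, 127, 192, 193, 189, 188, 188, 187, 190, 187, 187, 187, 186, 188, 188, 191, 190, 189, 187, 188, 189, 185, 197, 162, 39, 60, 61, 57, 61, 63, 58, 58, 30]
```

```bash
python3 -m jog '[[[0,0,-0.01],0,0.085],[[0,0,-0.022],0,0.085],[[0,0,-0.022],0,0.085],[[0,0,-0.022],0,0.085],[[0,0,-0.022],0,0.065],[[0,0,-0.022],0,0.04],[[0,0,-0.022],0,0.04],[[0,0,-0.022],0,0.04],[[0,0,-0.022],0,0.04],[[0,0,-0.022],0,0.04]]'
```

```text
time_s: 18.12
tcp_pos: [0.4664, -0.0558, 0.0315]
ee_rot: [-0.0, 0.954, 0.299, 0.0]
ft_force: [-4.6, 4.9, 12.5]
width: 0.0486
finger_force: 59.6
```

```bash
python3 -m jog '[[[0,0,0],-6,0.04],[[0,0,0],-12,0.04],[[0,0,0],-18,0.04],[[0,0,0],-24,0.04],[[0,0,0],-30,0.04],[[0,0,0],-36,0.04],[[0,0,0],-42,0.04],[[0,0,0],-48,0.04],[[0,0,0],-54,0.04],[[0,0,0],-60,0.04]]'; python3 -m jog '[[[0,0,0],-6,0.04],[[0,0,0],-12,0.04],[[0,0,0],-18,0.04],[[0,0,0],-24,0.04],[[0,0,0],-30,0.04],[[0,0,0],-36,0.04],[[0,0,0],-40,0.04],[[0,0,0],-40,0.04]]'
python3 - <<'E'
from h import *
s=ctrl.get_state();print(s['wrist_torque'],s['joint_pos'].round(2),2*np.degrees(np.arctan2(s['ee_rot'][2],s['ee_rot'][1])))
E
```

```text
time_s: 18.95
tcp_pos: [0.4666, -0.0559, 0.0316]
ee_rot: [-0.0, 0.975, -0.221, 0.0]
ft_force: [-3.3, 4.3, 12.1]
width: 0.0484
finger_force: 59.8
time_s: 19.62
tcp_pos: [0.4667, -0.056, 0.0316]
ee_rot: [-0.0, 0.841, -0.541, 0.0]
ft_force: [-3.7, 2.8, 11.6]
width: 0.0487
finger_force: 59.9
[ 0.52837606  0.55775492 -0.0696064 ] [-0.37  0.46  1.87  0.    0.81  2.34] -65.46421701231057
```

```bash
cat > t.py <<'E'
from h import *
s=ctrl.get_state();print(s['wrist_torque'].round(2),s['joint_pos'][5].round(3),2*np.degrees(np.arctan2(s['ee_rot'][2],s['ee_rot'][1])),s['tcp_pos'].round(4),s['ft_force'].round(1))
E
python3 -m jog '[[[0,0,0],-5,0.04],[[0,0,0],-10,0.04],[[0,0,0],-10,0.04]]'>/dev/null; python3 t.py; python3 -m jog '[[[0,0,0],-3,0.04],[[0,0,0],-6,0.04],[[0,0,0],-6,0.04]]'>/dev/null; python3 t.py;  python3 -m jog '[[[0,0,0],-2,0.04],[[0,0,0],-4,0.04],[[0,0,0],-4,0.04]]'>/dev/null; python3 t.py
```

```text
[ 0.54  0.44 -0.09] 2.519 -75.50485356850069 [ 0.4668 -0.056   0.0316] [-3.   2.2 12. ]
[ 0.54  0.52 -0.08] 2.621 -81.39952692159476 [ 0.4668 -0.056   0.0316] [-2.   3.  11.1]
[0.85 0.22 0.04] 2.69 -85.34614579566947 [ 0.4671 -0.0559  0.0316] [-0.4  5.4 10. ]
```

```bash
for i in 1 2 3; do python3 -m jog '[[[0,0,0],-1.5,0.04],[[0,0,0],-2,0.04],[[0,0,0],-2,0.04]]'>/dev/null; python3 t.py; done
```

```text
[ 1.38 -0.39  0.28] 2.723 -87.26171211532349 [ 0.4676 -0.0557  0.0316] [2.8 8.  8.3]
[ 1.77 -0.35  0.55] 2.758 -89.2119646506802 [ 0.4674 -0.0553  0.0316] [1.7 9.7 9.3]
[ 1.92 -0.27  1.14] 2.792 268.87059588809734 [ 0.4673 -0.0552  0.0317] [ 1.8 11.2  9.8]
```

Torque climbed from 0.1 to 1.1 N m at about 124° of turn, so the stop is reached. I'll release, rise and verify.

```bash
python3 -m jog '[[[0,0,0],0,0.055],[[0,0,0],0,0.085],[[0,0,0],0,0.085],[[0,0,0],0,0.085],[[0,0,0],0,0.085],[[0,0,0.03],0,0.085],[[0,0,0.06],0,0.085],[[0,0,0.09],0,0.085],[[0,0,0.12],0,0.085],[[0,0,0.12],0,0.085]]'; python3 -m jog '[[[0,0,0],20,0.085],[[0,0,0],20,0.085],[[0,0,0],20,0.085],[[0,0,0],20,0.085],[[0,0,0],20,0.085]]'
python3 - <<'E'
from h import *
import pickle
c=cap('wrist');save(c,'w12.png',(150,100,350,300),3); pickle.dump(c,open('c12.pkl','wb')); s=ctrl.get_state()
P0=np.array([.4668,-.0555])
p=proj(c,[[*P0,.074]])[0]; g=c['pixels'].max(2).astype(int);u,v=p.round().astype(int);print(p)
print(g[v,u-16:u+17].tolist());print(g[v-16:v+17,u].tolist())
# radial brightness scan on tab height ring r=31mm, z=.0425 (tab top)
for a in range(-180,180,6):
    d=np.radians(a); q=proj(c,[[P0[0]+.031*np.cos(d),P0[1]+.031*np.sin(d),.0425]])[0].round().astype(int)
    print(a,c['pixels'][q[1],q[0]].tolist(),end='; ')
E
```

```text
time_s: 21.95
tcp_pos: [0.4687, -0.0572, 0.1556]
ee_rot: [0.002, -0.699, 0.715, -0.004]
ft_force: [0.6, -0.2, 1.2]
width: 0.0851
finger_force: 0.0
time_s: 22.37
tcp_pos: [0.4664, -0.0563, 0.1502]
ee_rot: [0.0, 0.812, -0.584, -0.0]
ft_force: [0.2, -0.2, -0.3]
width: 0.0848
finger_force: 0.0
[256.20600423 197.31637391]
[180, 126, 85, 91, 91, 94, 90, 89, 103, 181, 197, 192, 191, 192, 193, 194, 193, 195, 194, 191, 192, 192, 196, 132, 79, 88, 88, 89, 85, 81, 124, 200, 174]
[199, 200, 93, 86, 82, 90, 90, 90, 92, 92, 153, 201, 192, 189, 190, 193, 193, 193, 190, 191, 189, 195, 196, 200, 98, 90, 96, 94, 91, 94, 145, 205, 215]
-180 [211, 212, 204]; -174 [208, 209, 202]; -168 [208, 211, 201]; -162 [213, 216, 206]; -156 [213, 216, 206]; -150 [217, 220, 211]; -144 [218, 219, 210]; -138 [220, 223, 214]; -132 [112, 113, 108]; -126 [219, 222, 213]; -120 [186, 188, 179]; -114 [212, 212, 204]; -108 [215, 219, 209]; -102 [219, 222, 212]; -96 [211, 214, 207]; -90 [212, 216, 207]; -84 [217, 220, 210]; -78 [216, 218, 209]; -72 [217, 219, 208]; -66 [220, 221, 214]; -60 [189, 192, 181]; -54 [224, 226, 218]; -48 [189, 192, 183]; -42 [218, 219, 211]; -36 [217, 218, 210]; -30 [216, 219, 209]; -24 [217, 219, 211]; -18 [215, 218, 209]; -12 [215, 218, 209]; -6 [215, 218, 209]; 0 [216, 218, 208]; 6 [215, 217, 208]; 12 [217, 219, 210]; 18 [216, 219, 210]; 24 [218, 219, 210]; 30 [217, 217, 209]; 36 [218, 221, 211]; 42 [221, 222, 213]; 48 [214, 215, 206]; 54 [215, 217, 208]; 60 [216, 219, 208]; 66 [217, 217, 208]; 72 [215, 216, 208]; 78 [219, 220, 211]; 84 [213, 213, 205]; 90 [219, 220, 210]; 96 [215, 217, 209]; 102 [214, 215, 206]; 108 [216, 218, 208]; 114 [215, 216, 208]; 120 [215, 215, 207]; 126 [214, 216, 206]; 132 [217, 219, 210]; 138 [217, 218, 209]; 144 [215, 217, 209]; 150 [212, 214, 204]; 156 [210, 211, 201]; 162 [208, 210, 200]; 168 [211, 213, 203]; 174 [214, 215, 207];
```

Run:
```python
from h import *
import pickle
c=pickle.load(open('c12.pkl','rb')); g=c['pixels'].max(2).astype(np.float32); P0=np.array([.4668,-.0555])
for nm,r,z in (('pip',.0165,.049),('slot',.022,.0455),('slot',.0245,.0455),('tab edge',.029,.0425),('tab',.033,.0425)):
    A=np.arange(-160,-90,2); d=np.radians(A); q=proj(c,np.c_[P0[0]+r*np.cos(d),P0[1]+r*np.sin(d),0*d+z]).astype(np.float32)
    v=cv2.remap(g,q[:,:1],q[:,1:],1).ravel(); print(nm,r,[(int(a),int(x)) for a,x in zip(A,v) if x<200 or nm=='pip'])
```

```text
pip 0.0165 [(-160, 187), (-158, 193), (-156, 194), (-154, 191), (-152, 189), (-150, 189), (-148, 192), (-146, 193), (-144, 192), (-142, 194), (-140, 197), (-138, 175), (-136, 144), (-134, 121), (-132, 105), (-130, 110), (-128, 104), (-126, 83), (-124, 110), (-122, 166), (-120, 195), (-118, 194), (-116, 193), (-114, 188), (-112, 189), (-110, 190), (-108, 189), (-106, 189), (-104, 189), (-102, 191), (-100, 193), (-98, 192), (-96, 192), (-94, 193), (-92, 193)]
slot 0.022 [(-132, 148), (-130, 116), (-128, 161)]
slot 0.0245 [(-160, 181), (-158, 180), (-156, 179), (-154, 187), (-150, 196), (-148, 196), (-146, 192), (-144, 184), (-142, 187), (-140, 194), (-138, 174), (-136, 196), (-134, 195), (-132, 141), (-130, 95), (-128, 181)]
tab edge 0.029 [(-132, 117), (-130, 168), (-122, 183), (-120, 166), (-118, 190)]
tab 0.033 [(-136, 197), (-122, 165), (-120, 191)]
```

The slot line is at -130° and the pip at about -129.5°, so the tab is at the locked mark. The chuck is seated and upright and the gripper is clear, so I'm handing in.

```bash
python3 -c "
from bench import ctrl
print(ctrl.hand_in())"
```

```text
the job is handed in; nothing more can be done
None
```

The chuck stands upright in the key block with its foot home, its collar turned clockwise to the stop and the tab at the locked mark; nothing was felt or seen to touch the other things, and the job is handed in (no verdict came back).

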